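# Slide the top slate off the stack onto the serving tray

### The arm

A 6-joint arm with a two-finger parallel gripper is mounted at the origin on a cart in front of the work surface, level with it; the furniture and walls round the work are solid. World frame = base frame: x ahead of the robot, y to its left, z up, the work surface at z = 0. Lengths are in m, angles in rad, forces in N, time in s.
With the tool pointing down it reaches from about 0.35 to 0.775 m from the base axis. Payload 5.5 kg.
Tool frame: the origin (TCP) lies between the finger pads; the fingertips stand 8 mm ahead of it and the grasp point (between the pads) lies 11 mm behind it; z points along the fingers, y is the line along which they close (so a half turn about z gives the same grasp; the last joint's range is limited). The gripper opens to 85 mm and grips with 20 to 120 N. Pads are 22 mm wide; open, the fingers measure 114 mm over their backs; the gripper's body (76 mm by 85 mm) begins 54 mm behind the grasp point. The pads swing forward as they close: fully open they stand 13 mm farther back than shut.
Start: joints at [1.044, 0.313, 0.046, 1.304, 0, 1.431], TCP at [0.217, 0.533, 0.239] pointing down, gripper open.
Joint ranges: [-2.76, 2.76], [-0.86, 1.69], [-1.03, 1.26], [-2.2, 2.34], [-1.47, 1.5], [-3.14, 3.14]. Speed limits (rad/s): [2.57, 2.57, 3.14, 3.14, 3.14, 3.14].

### API

Orientations are given as a unit quaternion [w, x, y, z].
In Python, from workcell import status, vision, job gives the robot as it stands. The module is installed in compiled form; this text tells all that it offers.
- The arm moves only by the tool apply_moves, never from a script. Its argument "moves" is one flat list of numbers, 6 for each row, row after row: the shift along the world's x, y, z in units of 25 mm (1.0 is 25 mm), then the turn, a rotation vector about the world's x, y, z in rad. In form: [x, y, z, rx, ry, rz, x, y, z, rx, ry, rz, ...]. A call has 1 to 20 rows; each row is the pose to reach, as a shift and turn from the pose commanded when the call began; what a row does not reach only later rows make up. A row lasts 1/12 s, in which the tool goes at most 41.7 mm and 7.16 degrees, less where a joint would pass 70% of its speed; a pose out of reach is approached as far as the arm can. A call with a gripper value outside its range is refused whole. "claw" is the opening in per cent of the stroke, from 0 (shut) to 100 (fully open), set as the call begins (left out, the last holds). The fingers move at their own pace and stop on an object; "newtons" is the grip in N (left out, the last holds). Time passes only in rows, so rows that repeat a pose let the fingers close. It gives the time, the measured TCP pose, the force, the opening and the grip force at its end, in the units of the state.
- status.get_state(): the state, without advancing time (a new reading comes with each control period).
- vision.read_camera(name): name is "side" or "top" or "wrist"; returns a dict with "image" (480x640x3 uint8, blue, green, red), "camera_matrix" (3x3 intrinsics, pixels), "camera_from_world" (4x4, takes a point from world to camera coordinates). Camera axes: x right, y down, z forward; pixel columns grow to the right and rows downward; lengths in m; the calibration is good to about 2 mm. A picture is of the moment at which its call begins. There is no depth.
- job.hand_in(): hands the job in; it is judged then, once.
The state is a dict: "clock": time; "joint_pos": joint angles; "qvel": joint speeds; "tau": joint torques, N m; "tcp_pos": TCP position; "orientation": TCP orientation; "wrist_force": force on the tool from outside, world axes, zero at the start; "ft_torque": the same for the moment, N m; "finger_gap": finger opening in m; "grip_force": force on a finger pad.
Only numpy, scipy, OpenCV 4.12 (cv2) and the standard library are available. Lean on these libraries where they do the work, as an engineer would, in place of code of your own. Each camera call takes 0.05 s, during which the arm holds its last target. There are 200 camera calls.

### The job

Slide the top slate sideways off the stack, out of the caddy's open end and straight on to the serving tray standing there, until it lies flat in the tray and fully home against the end ledge. It cannot be gripped in the caddy: drag it out by light pressure on its top face (never push on it with more than 25 N, and do not lift or tip it up). Leave the slates below where they lie and the other things on the worktop alone.

Things in the scene. Friction and masses are not known exactly. Their poses are not given: they have to be found in the camera images.
- slate_top: the top slate, the one to move: dark grey smooth rectangle 120 x 100 x 9 mm, 0.22 to 0.35 kg. Origin at its centre, x along its 120 mm side (out of the caddy's mouth at the start), z up. Top face 4.5 mm above the origin, at the start 46 mm above the worktop
- slate_second: the slate directly under it, same size; origin at its centre
- slate_third: third slate from the top, same size; origin at its centre
- slate_bottom: lowest slate of the stack, same size; origin at its centre
- caddy: wooden caddy that stays put, holding the four slates flat: side and back walls up to z = 52 mm (6 mm above the top slate), one open end, the mouth. Only about 3 mm is free beside and behind the slates: no finger fits. Origin on the worktop under the mid mouth; x points out of the mouth, along the slide (caddy at x = -135 to 0, y = -62 to 62 mm), z up
- tray: wooden serving tray that stays put, 4 to 8 mm in front of the caddy's mouth. Floor at z = 33 mm, 4 mm lower than the top slate's underside on the stack: the slate tips a little, then drops on the way. Side rails 9 mm high, 120 mm apart; end ledge 17 mm high, its inner face at x = 143 mm. Origin on the worktop under the middle of the entry edge; x along the slide towards the ledge, z up
- tray_home (a point): point in the tray where the centre of a slate lies when fully home: 60 mm before the ledge (tray x = 83 mm), 37.5 mm over the worktop. Caddy and tray stand on soft rubber feet: each sinks about 1 mm for 8 N pressed on it, at most 4 mm. Slate on slate or wood slides with friction about 0.25 (0.2 to 0.3), less than that of rubber fingertips
- tumbler: glass tumbler, 81 mm wide, 92 mm high, a bystander; origin at the centre of its underside
- kitchen_timer: red and white wind-up timer, 66 mm wide, 43 mm high, a bystander; origin at the centre of its underside
- spoon_rest: ceramic spoon rest, 148 x 69 x 36 mm, a bystander; origin on its underside
- saucer_blue: blue saucer, 160 mm wide, 28 mm high, a bystander; origin at the centre of its underside

How it is judged:
By the outcome, as a careful person would: the job done as asked, in the order asked, and still so for the second after the job is handed in, with the robot touching nothing.
It also fails if it takes over 64 s, if anything falls off the work surface, if the arm or the gripper's body presses on something with over 40 N, if the wrist force passes 120 N, or if a joint passes its speed limit or range.

## Working session

There is one attempt and no reset: what is moved stays moved. The work goes in short steps, Python scripts to look and compute and a tool call to move; the robot and the scene stay as the last step left them, time stands still between calls to the robot, and variables do not carry over. Pictures are saved under pics/ and viewed, at most 10 in all, crops included, and the job is handed in when it is done.

Besides the shell and the picture viewer there is one more tool, called by a JSON object that holds its "fn" and its "kwargs". apply_moves: Moves the arm, as the interface text tells. Its arguments: {"type":"object","properties":{"moves":{"type":"array","items":{"type":"number"}},"claw":{"type":"number"},"newtons":{"type":"number"}},"required":["moves"]}

```bash
mkdir -p pics
cat > h.py <<'E'
import numpy as np, cv2
from workcell import status, vision, job
def ray(c,px,z):
    K=c["camera_matrix"];T=np.array(c["camera_from_world"]);R=T[:3,:3];o=-R.T@T[:3,3]
    p=cv2.undistortPoints(np.array(px,float).reshape(-1,1,2),np.array(K),None).reshape(-1,2)
    d=np.c_[p,np.ones(len(p))]@R
    return o+d*((z-o[2])/d[:,2])[:,None]
def proj(c,P):
    T=np.array(c["camera_from_world"]);q=np.atleast_2d(P)@T[:3,:3].T+T[:3,3];q=q@np.array(c["camera_matrix"]).T
    return q[:,:2]/q[:,2:]
E
python3 - <<'E'
from h import *
for n in("top","side"):
    c=vision.read_camera(n);cv2.imwrite(f"pics/{n}0.png",c["image"]);np.save(n+"0.npy",c,allow_pickle=True)
s=status.get_state();print(s["clock"],s["tcp_pos"],s["orientation"],s["wrist_force"],s["finger_gap"])
E
```

```text
0.1 [0.21671118 0.53213494 0.23847624] [-2.41637080e-04  1.92198527e-01  9.81355729e-01 -7.74703018e-04] [-0.29067416 -0.55873841  0.3893632 ] 0.08565393273673931
```

View pics/top0.png

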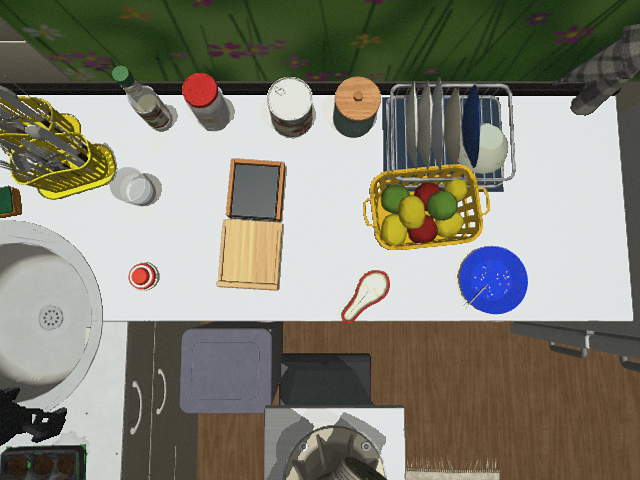

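View pics/side0.png

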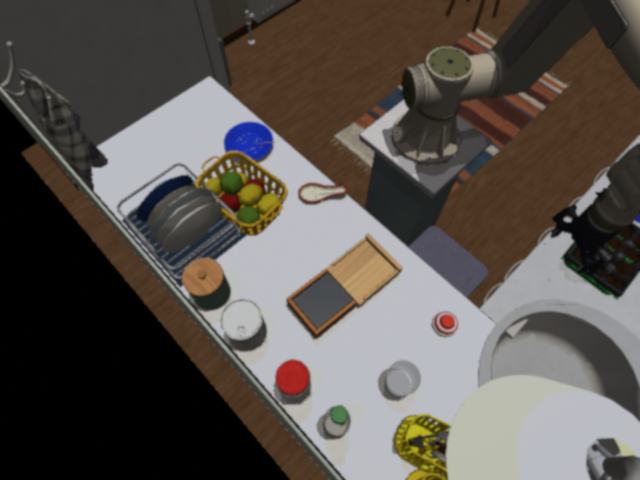

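The top view shows the caddy with the dark slate (columns 230–284, rows 160–220) and its mouth facing the robot. The tray is at columns 218–283, rows 220–290, with the ledge at its lower end. The timer (143,276) and the tumbler (133,187) stand clear of the slide.

Run:
```python
from h import *
for n,box in(("top",(222,155,292,225)),("side",(280,260,365,340))):
    c=np.load(n+"0.npy",allow_pickle=True).item();im=c["image"]
    hsv=cv2.cvtColor(im,cv2.COLOR_BGR2HSV)
    m=((hsv[...,1]<70)&(hsv[...,2]<130)).astype(np.uint8);k=np.zeros_like(m);x0,y0,x1,y1=box;k[y0:y1,x0:x1]=1;m&=k
    ct=max(cv2.findContours(m,0,2)[0],key=cv2.contourArea)
    w=ray(c,ct.reshape(-1,2),.046)[:,:2]
    r=cv2.minAreaRect((w*1000).astype(np.float32));print(n,cv2.contourArea(ct),r,cv2.boxPoints(r).round(1).tolist())
    # tray wood
    m=((hsv[...,0]>8)&(hsv[...,0]<25)&(hsv[...,1]>60)&(hsv[...,2]>120)).astype(np.uint8);k[:]=0
    b=(205,150,295,300) if n=="top" else (280,225,410,340)
    k[b[1]:b[3],b[0]:b[2]]=1;m&=k
    ct=max(cv2.findContours(m,0,2)[0],key=cv2.contourArea)
    w=ray(c,ct.reshape(-1,2),.045)[:,:2]
    r=cv2.minAreaRect((w*1000).astype(np.float32));print(" wood",r,cv2.boxPoints(r).round(1).tolist())
    x0,y0,x1,y1=(205,145,300,300) if n=="top" else (280,225,410,340)
    cv2.imwrite(f"pics/{n}z.png",cv2.resize(im[y0:y1,x0:x1],None,fx=3.8,fy=3.8,interpolation=2))
c=np.load("top0.npy",allow_pickle=True).item()
print(np.array(c["camera_from_world"]).round(3))
```

```text
top 2290.5 ((638.7635498046875, 180.94631958007812), (103.28253173828125, 128.8748321533203), 86.17609405517578) [[571.0, 133.6999969482422], [699.5999755859375, 125.0999984741211], [706.5, 228.1999969482422], [577.9000244140625, 236.8000030517578]]
 wood ((498.7980041503906, 191.56314086914062), (136.3232879638672, 159.20018005371094), 86.14138793945312) [[414.79998779296875, 128.89999389648438], [573.5999755859375, 118.19999694824219], [582.7999877929688, 254.1999969482422], [424.0, 264.8999938964844]]
side 1654.5 ((644.767333984375, 180.577392578125), (100.7966537475586, 121.28173065185547), 86.28852844238281) [[581.0, 134.1999969482422], [702.0, 126.4000015258789], [708.5, 226.89999389648438], [587.5, 234.8000030517578]]
 wood ((577.2763671875, 189.6627197265625), (135.75466918945312, 277.8052062988281), 86.40264892578125) [[434.3999938964844, 130.60000610351562], [711.5999755859375, 113.19999694824219], [720.2000122070312, 248.6999969482422], [442.8999938964844, 266.1000061035156]]
[[-1.000e-03 -1.000e+00  3.000e-03  4.700e-02]
 [-9.930e-01  0.000e+00 -1.170e-01  5.330e-01]
 [ 1.170e-01 -3.000e-03 -9.930e-01  1.036e+00]
 [ 0.000e+00  0.000e+00  0.000e+00  1.000e+00]]
```

View pics/topz.png

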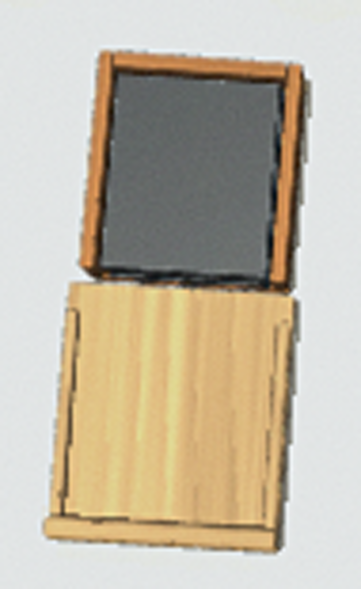

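The zoomed view shows the tray in line with the caddy, with the ledge at the bottom. The slate centre is about (0.643, 0.181), the slide direction about (-0.998, 0.066), and the travel about 150 mm. I'll move above the slate with the fingers partly closed.

{"fn": "apply_moves", "kwargs": {"moves": [0.4, -0.3, 0, 0, 0, 0.02, 1.2, -1, 0, 0, 0, 0.05, 2.4, -2, 0, 0, 0, 0.08, 3.6, -3, 0, 0, 0, 0.11, 4.8, -4, 0, 0, 0, 0.14, 6.1, -5.1, 0, 0, 0, 0.17, 7.4, -6.2, 0, 0, 0, 0.2, 8.7, -7.3, 0, 0, 0, 0.22, 10, -8.3, 0, 0, 0, 0.24, 11.3, -9.4, 0, 0, 0, 0.26, 12.6, -10.5, 0, 0, 0, 0.28, 13.9, -11.5, 0, 0, 0, 0.3, 15, -12.4, 0, 0, 0, 0.31, 16, -13.2, 0, 0, 0, 0.32, 16.7, -13.8, 0, 0, 0, 0.321, 17.06, -14.05, 0, 0, 0, 0.321, 17.06, -14.05, 0, 0, 0, 0.321, 17.06, -14.05, 0, 0, 0, 0.321], "claw": 35, "newtons": 20}}

```text
clock: 1.6
tcp_pos: [0.6428, 0.1815, 0.2386]
orientation: [-0.001, 0.033, 0.999, 0.0]
wrist_force: [-0.1, -0.0, -0.1]
finger_gap: 0.0295
grip_force: 0.0
```

Run:
```python
from h import *
c=vision.read_camera("wrist");im=c["image"];cv2.imwrite("pics/w1.png",im);np.save("w1.npy",c,allow_pickle=True)
print(proj(c,[[.643,.181,.046],[.58,.185,.05]]),status.get_state()["wrist_force"])
```

```text
[[313.30825872 211.4463624 ]
 [313.0693021  128.01636761]] [-0.28814358 -0.53854605  0.43338461]
```

View pics/w1.png

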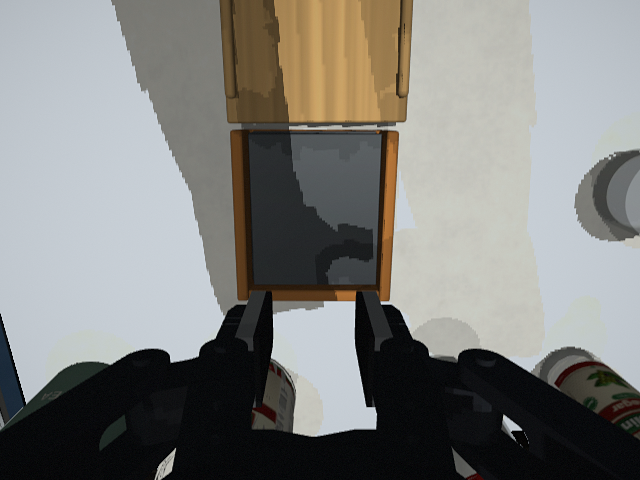

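The wrist view shows the slate at columns 249–381, rows 133–284. The caddy mouth is at about row 131 and the tray entry at about row 123. The tray is nearly parallel, with rails at columns 236 and 399.

Run:
```python
from h import *
c=np.load("w1.npy",allow_pickle=True).item()
print("slate corners",ray(c,[[249,134],[381,132],[379,285],[254,285]],.046).round(4)[:,:2].tolist())
print("walls front",ray(c,[[231,131],[397,131]],.052).round(4)[:,:2].tolist(),"back",ray(c,[[238,300],[394,300]],.052).round(4)[:,:2].tolist())
print("tray entry",ray(c,[[228,122],[408,122]],.033).round(4)[:,:2].tolist(),"rail in",ray(c,[[237,95],[235,5],[398,95],[400,5]],.042).round(4)[:,:2].tolist())
```

```text
slate corners [[0.5812, 0.1371], [0.5862, 0.2353], [0.7078, 0.2307], [0.701, 0.1285]]
walls front [[0.5781, 0.125], [0.5861, 0.2461]] back [[0.7108, 0.1152], [0.7192, 0.2417]]
tray entry [[0.5714, 0.12], [0.5805, 0.2582]] rail in [[0.5529, 0.1306], [0.4933, 0.136], [0.5607, 0.2491], [0.5009, 0.2513]]
```

{"fn": "apply_moves", "kwargs": {"moves": [0, 0, -0.5, 0, 0, 0, 0, 0, -1.5, 0, 0, 0, 0, 0, -2.6, 0, 0, 0, 0, 0, -3.7, 0, 0, 0, 0, 0, -4.8, 0, 0, 0, 0, 0, -5.8, 0, 0, 0, 0, 0, -6.5, 0, 0, 0, 0, 0, -6.9, 0, 0, 0, 0, 0, -6.9, 0, 0, 0, 0, 0, -6.9, 0, 0, 0]}}

```text
clock: 2.48
tcp_pos: [0.6427, 0.1824, 0.0674]
orientation: [-0.0, 0.032, 0.999, 0.0]
wrist_force: [0.0, 0.2, 0.5]
finger_gap: 0.0299
grip_force: 0.0
```

{"fn": "apply_moves", "kwargs": {"moves": [0, 0, -0.05, 0, 0, 0, 0, 0, -0.1, 0, 0, 0, 0, 0, -0.15, 0, 0, 0, 0, 0, -0.2, 0, 0, 0, 0, 0, -0.25, 0, 0, 0, 0, 0, -0.3, 0, 0, 0, 0, 0, -0.3, 0, 0, 0]}}

```text
clock: 3.07
tcp_pos: [0.6433, 0.1812, 0.059]
orientation: [-0.0, 0.033, 0.999, 0.0]
wrist_force: [-0.2, -0.7, 0.3]
finger_gap: 0.03
grip_force: 0.0
```

{"fn": "apply_moves", "kwargs": {"moves": [0, 0, -0.03, 0, 0, 0, 0, 0, -0.06, 0, 0, 0, 0, 0, -0.09, 0, 0, 0, 0, 0, -0.12, 0, 0, 0, 0, 0, -0.12, 0, 0, 0]}}

```text
clock: 3.48
tcp_pos: [0.6433, 0.1813, 0.0561]
orientation: [-0.0, 0.033, 0.999, 0.0]
wrist_force: [0.3, 0.5, 1.0]
finger_gap: 0.0296
grip_force: 0.0
```

{"fn": "apply_moves", "kwargs": {"moves": [0, 0, -0.02, 0, 0, 0, 0, 0, -0.04, 0, 0, 0, 0, 0, -0.06, 0, 0, 0, 0, 0, -0.08, 0, 0, 0, 0, 0, -0.08, 0, 0, 0]}}

```text
clock: 3.9
tcp_pos: [0.6434, 0.1813, 0.0542]
orientation: [-0.0, 0.033, 0.999, 0.0]
wrist_force: [0.1, -0.3, -0.3]
finger_gap: 0.0296
grip_force: 0.0
```

{"fn": "apply_moves", "kwargs": {"moves": [0, 0, -0.02, 0, 0, 0, 0, 0, -0.04, 0, 0, 0, 0, 0, -0.04, 0, 0, 0, 0, 0, -0.04, 0, 0, 0]}}

```text
clock: 4.23
tcp_pos: [0.6435, 0.1813, 0.0535]
orientation: [0.0, 0.033, 0.999, 0.0]
wrist_force: [0.2, -0.3, 1.0]
finger_gap: 0.0297
grip_force: 0.6
```

{"fn": "apply_moves", "kwargs": {"moves": [0, 0, -0.02, 0, 0, 0, 0, 0, -0.04, 0, 0, 0, 0, 0, -0.04, 0, 0, 0, 0, 0, -0.04, 0, 0, 0]}}

```text
clock: 4.57
tcp_pos: [0.6435, 0.1813, 0.053]
orientation: [0.0, 0.033, 0.999, 0.0]
wrist_force: [-1.5, -0.1, 4.8]
finger_gap: 0.0297
grip_force: 2.5
```

{"fn": "apply_moves", "kwargs": {"moves": [-0.05, 0.003, -0.01, 0, 0, 0, -0.12, 0.008, -0.015, 0, 0, 0, -0.2, 0.013, -0.015, 0, 0, 0, -0.28, 0.018, -0.015, 0, 0, 0, -0.36, 0.024, -0.015, 0, 0, 0, -0.44, 0.029, -0.015, 0, 0, 0, -0.52, 0.034, -0.015, 0, 0, 0, -0.6, 0.04, -0.015, 0, 0, 0]}}

```text
clock: 5.23
tcp_pos: [0.6297, 0.1825, 0.0529]
orientation: [0.002, 0.033, 0.999, 0.0]
wrist_force: [2.9, 0.5, 5.8]
finger_gap: 0.0299
grip_force: 2.7
```

```bash
cat > look.py <<'E'
from h import *
import sys
c=vision.read_camera("wrist");im=c["image"];cv2.imwrite(f"pics/{sys.argv[1]}.png",im);np.save(sys.argv[1]+".npy",c,allow_pickle=True)
print(status.get_state()["wrist_force"])
E
python3 look.py w2
```

```text
[1.27015586 0.4116626  5.49365369]
```

View pics/w2.png

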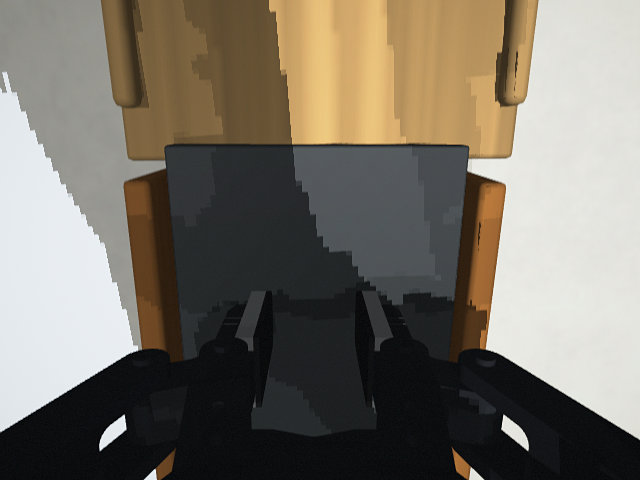

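The slate is sliding: its front edge (row 146, columns 165–467) now overhangs the tray entry, straight and centred. I'll keep dragging.

{"fn": "apply_moves", "kwargs": {"moves": [-0.08, 0.005, 0, 0, 0, 0, -0.16, 0.01, 0, 0, 0, 0, -0.26, 0.017, 0, 0, 0, 0, -0.36, 0.024, 0, 0, 0, 0, -0.46, 0.03, 0, 0, 0, 0, -0.56, 0.037, 0, 0, 0, 0, -0.66, 0.044, 0, 0, 0, 0, -0.76, 0.05, 0, 0, 0, 0, -0.86, 0.057, 0, 0, 0, 0, -0.96, 0.064, 0, 0, 0, 0]}}

```text
clock: 6.12
tcp_pos: [0.6057, 0.1841, 0.0529]
orientation: [0.002, 0.033, 0.999, 0.0]
wrist_force: [2.3, -0.7, 5.3]
finger_gap: 0.0301
grip_force: 2.7
```

{"fn": "apply_moves", "kwargs": {"moves": [-0.08, 0.005, 0, 0, 0, 0, -0.16, 0.01, 0, 0, 0, 0, -0.26, 0.017, 0, 0, 0, 0, -0.36, 0.024, 0, 0, 0, 0, -0.46, 0.03, 0, 0, 0, 0, -0.56, 0.037, 0, 0, 0, 0]}}

```text
clock: 6.62
tcp_pos: [0.5917, 0.185, 0.0529]
orientation: [0.002, 0.033, 0.999, 0.0]
wrist_force: [1.6, 0.5, 4.7]
finger_gap: 0.0302
grip_force: 2.7
```

{"fn": "apply_moves", "kwargs": {"moves": [-0.08, 0.005, 0, 0, 0, 0, -0.16, 0.01, 0, 0, 0, 0, -0.24, 0.016, 0, 0, 0, 0, -0.32, 0.021, 0, 0, 0, 0]}}

```text
clock: 6.95
tcp_pos: [0.5837, 0.1855, 0.0529]
orientation: [0.002, 0.033, 0.999, 0.0]
wrist_force: [1.3, -1.3, 5.2]
finger_gap: 0.0301
grip_force: 2.7
```

{"fn": "apply_moves", "kwargs": {"moves": [-0.06, 0.004, 0, 0, 0, 0, -0.12, 0.008, 0, 0, 0, 0, -0.18, 0.012, 0, 0, 0, 0]}}

```text
clock: 7.2
tcp_pos: [0.5792, 0.1858, 0.0529]
orientation: [0.002, 0.033, 0.999, 0.0]
wrist_force: [2.5, -0.2, 5.3]
finger_gap: 0.0302
grip_force: 2.7
```

{"fn": "apply_moves", "kwargs": {"moves": [-0.06, 0.004, 0, 0, 0, 0, -0.12, 0.008, -0.005, 0, 0, 0, -0.18, 0.012, -0.01, 0, 0, 0, -0.24, 0.016, -0.015, 0, 0, 0]}}

```text
clock: 7.53
tcp_pos: [0.5733, 0.1863, 0.0526]
orientation: [0.002, 0.033, 0.999, 0.0]
wrist_force: [1.2, -0.4, 6.7]
finger_gap: 0.0299
grip_force: 3.1
```

{"fn": "apply_moves", "kwargs": {"moves": [-0.06, 0.004, -0.005, 0, 0, 0, -0.12, 0.008, -0.01, 0, 0, 0, -0.18, 0.012, -0.015, 0, 0, 0, -0.24, 0.016, -0.02, 0, 0, 0]}}

```text
clock: 7.87
tcp_pos: [0.5676, 0.1867, 0.0524]
orientation: [0.002, 0.033, 0.999, 0.0]
wrist_force: [2.6, 1.1, 6.8]
finger_gap: 0.0296
grip_force: 3.5
```

{"fn": "apply_moves", "kwargs": {"moves": [-0.06, 0.004, -0.005, 0, 0, 0, -0.12, 0.008, -0.01, 0, 0, 0, -0.18, 0.012, -0.012, 0, 0, 0, -0.24, 0.016, -0.014, 0, 0, 0, -0.3, 0.02, -0.016, 0, 0, 0, -0.36, 0.024, -0.018, 0, 0, 0]}}

```text
clock: 8.37
tcp_pos: [0.5588, 0.1874, 0.0521]
orientation: [0.002, 0.033, 0.999, 0.0]
wrist_force: [1.6, -0.4, 7.9]
finger_gap: 0.0294
grip_force: 3.7
```

```bash
python3 look.py w3
```

```text
[ 1.70519157 -0.52345725  7.14262287]
```

View pics/w3.png

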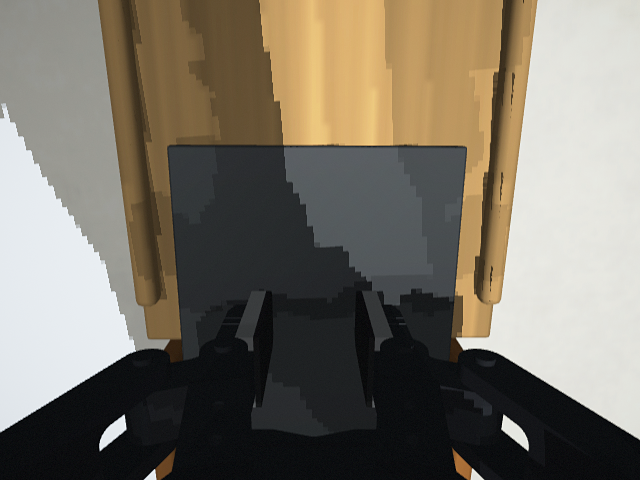

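The slate (front edge at row 146, columns 168–466) is well onto the tray, centred between the rails, and has not slipped under the fingers.

{"fn": "apply_moves", "kwargs": {"moves": [-0.06, 0.004, -0.002, 0, 0, 0, -0.14, 0.009, -0.004, 0, 0, 0, -0.22, 0.014, -0.006, 0, 0, 0, -0.3, 0.02, -0.008, 0, 0, 0, -0.38, 0.025, -0.01, 0, 0, 0, -0.46, 0.03, -0.012, 0, 0, 0, -0.54, 0.036, -0.014, 0, 0, 0, -0.62, 0.041, -0.016, 0, 0, 0]}}

```text
clock: 9.08
tcp_pos: [0.5435, 0.1884, 0.0517]
orientation: [0.002, 0.033, 0.999, 0.0]
wrist_force: [3.0, 0.4, 6.6]
finger_gap: 0.03
grip_force: 3.8
```

{"fn": "apply_moves", "kwargs": {"moves": [-0.08, 0.005, -0.004, 0, 0, 0, -0.16, 0.01, -0.008, 0, 0, 0, -0.24, 0.016, -0.012, 0, 0, 0, -0.32, 0.021, -0.016, 0, 0, 0, -0.4, 0.026, -0.02, 0, 0, 0]}}

```text
clock: 9.5
tcp_pos: [0.5337, 0.1891, 0.0514]
orientation: [0.003, 0.033, 0.999, 0.001]
wrist_force: [1.7, -0.2, 8.8]
finger_gap: 0.0299
grip_force: 4.3
```

{"fn": "apply_moves", "kwargs": {"moves": [-0.08, 0.005, -0.002, 0, 0, 0, -0.16, 0.01, -0.004, 0, 0, 0, -0.24, 0.016, -0.006, 0, 0, 0, -0.32, 0.021, -0.008, 0, 0, 0, -0.4, 0.026, -0.01, 0, 0, 0]}}

```text
clock: 9.92
tcp_pos: [0.5239, 0.1898, 0.0512]
orientation: [0.003, 0.033, 0.999, 0.001]
wrist_force: [2.4, 0.1, 8.2]
finger_gap: 0.03
grip_force: 4.3
```

{"fn": "apply_moves", "kwargs": {"moves": [-0.06, 0.004, 0, 0, 0, 0, -0.12, 0.008, 0, 0, 0, 0, -0.18, 0.012, 0, 0, 0, 0, -0.24, 0.016, 0, 0, 0, 0]}}

```text
clock: 10.25
tcp_pos: [0.5153, 0.1898, 0.0493]
orientation: [-0.0, 0.033, 0.999, 0.0]
wrist_force: [1.9, -0.1, 2.4]
finger_gap: 0.0297
grip_force: 1.1
```

{"fn": "apply_moves", "kwargs": {"moves": [0, 0, -0.02, 0, 0, 0, 0, 0, -0.04, 0, 0, 0, 0, 0, -0.04, 0, 0, 0]}}

```text
clock: 10.5
tcp_pos: [0.515, 0.1898, 0.0486]
orientation: [-0.0, 0.033, 0.999, 0.0]
wrist_force: [-1.2, -0.7, 7.3]
finger_gap: 0.0301
grip_force: 3.5
```

```bash
python3 look.py w4
python3 - <<'E'
from h import *
c=vision.read_camera("top");cv2.imwrite("pics/t4.png",c["image"])
E
```

```text
[-1.55231207  0.10606637  6.78712142]
```

View pics/w4.png

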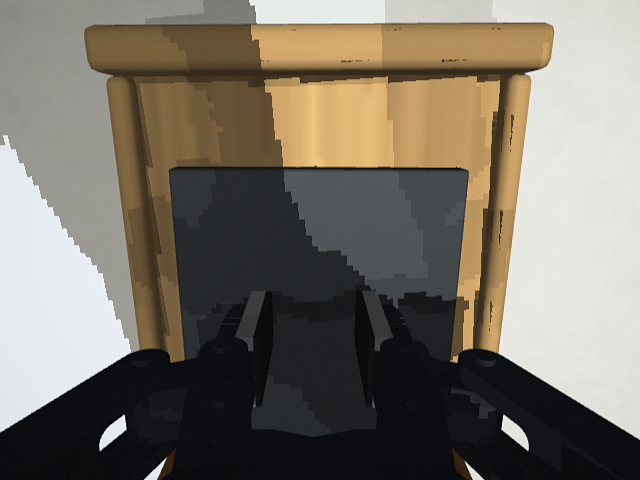

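The slate lies flat in the tray with its front edge at row 168 (columns 170–468). The ledge's inner face is near row 75, so the gap is still open. The slate lagged the fingers by a few mm as it dropped.

Run:
```python
from h import *
c=np.load("w4.npy",allow_pickle=True).item()
f=ray(c,[[170,168],[468,168]],.042)[:,:2];l=ray(c,[[140,78],[500,76]],.033)[:,:2];lt=ray(c,[[140,70],[500,70]],.050)[:,:2]
print(f.round(4).tolist(),l.round(4).tolist(),lt.round(4).tolist())
c=np.load("w3.npy",allow_pickle=True).item()
print(ray(c,[[168,146],[466,146]],.042).round(4).tolist())
```

```text
[[0.46, 0.1455], [0.4664, 0.2435]] [[0.4307, 0.1371], [0.4379, 0.2563]] [[0.4305, 0.1438], [0.4374, 0.2492]]
[[0.4969, 0.1425, 0.042], [0.5034, 0.2413, 0.042]]
```

{"fn": "apply_moves", "kwargs": {"moves": [-0.06, 0.004, 0, 0, 0, 0, -0.14, 0.009, 0, 0, 0, 0, -0.22, 0.014, 0, 0, 0, 0, -0.3, 0.02, 0, 0, 0, 0, -0.38, 0.025, 0, 0, 0, 0, -0.46, 0.03, 0, 0, 0, 0, -0.54, 0.036, 0, 0, 0, 0, -0.62, 0.041, 0, 0, 0, 0, -0.7, 0.046, 0, 0, 0, 0, -0.78, 0.051, 0, 0, 0, 0]}}

```text
clock: 11.43
tcp_pos: [0.4965, 0.1912, 0.0489]
orientation: [0.001, 0.033, 0.999, 0.0]
wrist_force: [1.5, 0.1, 4.7]
finger_gap: 0.03
grip_force: 2.7
```

{"fn": "apply_moves", "kwargs": {"moves": [-0.04, 0.003, 0, 0, 0, 0, -0.08, 0.005, 0, 0, 0, 0, -0.12, 0.008, 0, 0, 0, 0, -0.16, 0.01, 0, 0, 0, 0, -0.2, 0.013, 0, 0, 0, 0, -0.24, 0.016, 0, 0, 0, 0]}}

```text
clock: 11.93
tcp_pos: [0.4905, 0.1916, 0.0489]
orientation: [0.001, 0.033, 0.999, 0.0]
wrist_force: [0.7, 0.3, 5.3]
finger_gap: 0.0298
grip_force: 2.7
```

{"fn": "apply_moves", "kwargs": {"moves": [-0.04, 0.003, 0, 0, 0, 0, -0.08, 0.005, 0, 0, 0, 0, -0.12, 0.008, 0, 0, 0, 0, -0.16, 0.01, 0, 0, 0, 0, -0.2, 0.013, 0, 0, 0, 0, -0.24, 0.016, 0, 0, 0, 0, -0.24, 0.016, 0, 0, 0, 0]}}

```text
clock: 12.52
tcp_pos: [0.4845, 0.192, 0.0489]
orientation: [0.001, 0.033, 0.999, 0.0]
wrist_force: [1.5, 0.1, 5.2]
finger_gap: 0.0301
grip_force: 2.6
```

{"fn": "apply_moves", "kwargs": {"moves": [-0.04, 0.003, -0.01, 0, 0, 0, -0.08, 0.005, -0.01, 0, 0, 0, -0.12, 0.008, -0.01, 0, 0, 0, -0.16, 0.01, -0.01, 0, 0, 0, -0.16, 0.01, -0.01, 0, 0, 0]}}

```text
clock: 12.93
tcp_pos: [0.4808, 0.1923, 0.0488]
orientation: [0.001, 0.033, 0.999, 0.0]
wrist_force: [2.3, -0.7, 5.7]
finger_gap: 0.0298
grip_force: 2.9
```

```bash
python3 look.py w5
```

```text
[1.57084783 0.14939011 6.32959542]
```

View pics/w5.png

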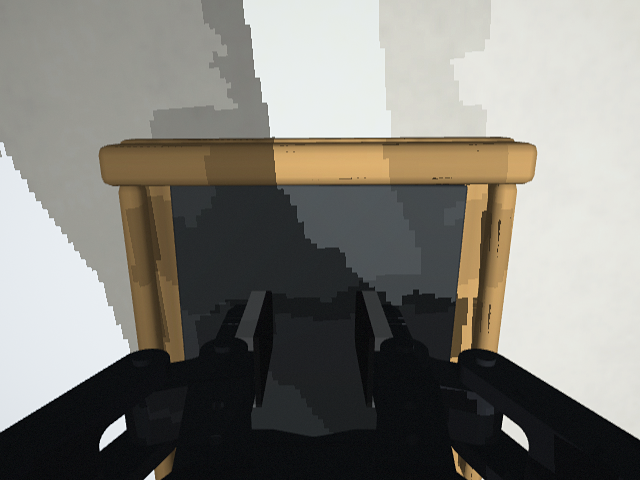

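The slate's front edge now meets the ledge's inner face at row 185 across its whole width. A firmer push will confirm contact.

{"fn": "apply_moves", "kwargs": {"moves": [-0.04, 0.003, -0.02, 0, 0, 0, -0.08, 0.005, -0.03, 0, 0, 0, -0.12, 0.008, -0.04, 0, 0, 0, -0.16, 0.01, -0.04, 0, 0, 0, -0.2, 0.013, -0.04, 0, 0, 0]}}

```text
clock: 13.4
tcp_pos: [0.4772, 0.1927, 0.0485]
orientation: [0.002, 0.033, 0.999, 0.0]
wrist_force: [3.7, 0.6, 8.0]
finger_gap: 0.03
grip_force: 4.1
```

{"fn": "apply_moves", "kwargs": {"moves": [-0.04, 0.003, 0, 0, 0, 0, -0.08, 0.005, 0, 0, 0, 0, -0.12, 0.008, 0, 0, 0, 0, -0.16, 0.01, 0, 0, 0, 0]}}

```text
clock: 13.73
tcp_pos: [0.4732, 0.193, 0.0485]
orientation: [0.002, 0.033, 0.999, 0.0]
wrist_force: [3.6, -0.5, 8.7]
finger_gap: 0.0299
grip_force: 4.1
```

{"fn": "apply_moves", "kwargs": {"moves": [0, 0, 0.1, 0, 0, 0, 0, 0, 0.3, 0, 0, 0, 0, 0, 1, 0, 0, 0, 0, 0, 2, 0, 0, 0, 0, 0, 3, 0, 0, 0, 0, 0, 4, 0, 0, 0, 0.5, 0, 5, 0, 0, 0, 1.2, 0, 5.8, 0, 0, 0, 2, 0, 6.4, 0, 0, 0, 2.6, 0, 6.8, 0, 0, 0, 2.8, 0, 7, 0, 0, 0, 2.8, 0, 7, 0, 0, 0, 2.8, 0, 7, 0, 0, 0]}}

```text
clock: 14.82
tcp_pos: [0.5397, 0.1925, 0.2211]
orientation: [-0.001, 0.033, 0.999, -0.0]
wrist_force: [0.2, 0.2, -0.1]
finger_gap: 0.0297
grip_force: 0.0
```

```bash
python3 look.py w6
```

```text
[-0.68861897  0.72475655 -0.35481262]
```

View pics/w6.png

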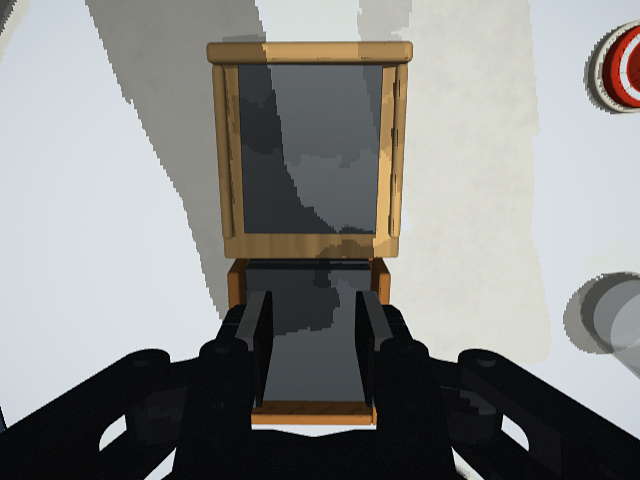

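Run:
```python
from h import *
c=np.load("w6.npy",allow_pickle=True).item()
g=cv2.cvtColor(c["image"],cv2.COLOR_BGR2GRAY)
for x in(265,300,330,360):print(x,g[58:72,x].tolist(),g[228:276:1,x].tolist())
re=ray(c,[[245,234],[378,234]],.042);en=ray(c,[[226,257],[398,257]],.033);fr=ray(c,[[240,66],[382,66]],.042)
m=lambda a:a.mean(0)[:2]
print(re,fr,en,np.linalg.norm(m(re)-m(en)),np.linalg.norm(m(re)-m(fr)))
print("2nd front",ray(c,[[250,262],[370,262],[250,268],[370,268]],.037),"rear",ray(c,[[254,402],[362,402]],.037))
```

```text
265 [83, 77, 72, 58, 43, 38, 34, 46, 55, 53, 53, 54, 54, 54] [46, 46, 45, 46, 42, 64, 92, 97, 97, 97, 97, 97, 97, 97, 97, 97, 97, 96, 97, 96, 95, 97, 96, 95, 97, 97, 96, 97, 97, 88, 52, 16, 23, 27, 29, 18, 17, 15, 17, 18, 20, 32, 41, 43, 44, 45, 42, 45]
300 [139, 125, 109, 85, 49, 34, 44, 86, 103, 100, 100, 100, 100, 100] [46, 46, 46, 45, 42, 59, 84, 91, 91, 91, 90, 90, 91, 90, 91, 90, 92, 92, 92, 90, 91, 92, 90, 90, 90, 91, 91, 92, 91, 76, 42, 15, 19, 27, 33, 24, 18, 18, 18, 18, 15, 28, 40, 43, 45, 42, 44, 43]
330 [141, 125, 109, 79, 44, 36, 37, 79, 101, 102, 101, 100, 101, 100] [43, 44, 45, 45, 40, 57, 92, 105, 104, 103, 104, 103, 103, 103, 103, 103, 91, 81, 78, 73, 73, 73, 73, 75, 72, 75, 75, 75, 74, 66, 41, 15, 20, 48, 61, 41, 18, 17, 17, 17, 15, 20, 44, 40, 27, 57, 72, 71]
360 [143, 128, 108, 71, 40, 37, 36, 74, 99, 101, 103, 101, 101, 101] [74, 47, 43, 44, 43, 46, 88, 105, 102, 102, 103, 102, 101, 101, 101, 103, 99, 97, 83, 72, 73, 74, 74, 74, 74, 73, 74, 74, 70, 65, 41, 16, 20, 47, 62, 44, 13, 14, 14, 17, 17, 24, 56, 68, 73, 71, 72, 70]
[[0.55086756 0.13910081 0.042     ]
 [0.55750398 0.23996858 0.042     ]] [[0.43208572 0.14848239 0.042     ]
 [0.43848418 0.24582909 0.042     ]] [[0.57082638 0.1203994  0.033     ]
 [0.57978607 0.25655822 0.033     ]] 0.02114683441272354 0.11914480880911996
2nd front [[0.57495869 0.13967058 0.037     ]
 [0.58115244 0.2337928  0.037     ]
 [0.57991068 0.13915088 0.037     ]
 [0.5861287  0.23363823 0.037     ]] rear [[0.70169301 0.12984204 0.037     ]
 [0.70782615 0.22294713 0.037     ]]
```

The slate measures as home to within about 1–2 mm. I'll press and drag once more, a little firmer, to be sure of contact, then compare the rear edge afterwards.

{"fn": "apply_moves", "kwargs": {"moves": [-0.3, 0, -0.4, 0, 0, 0, -0.8, 0, -1.2, 0, 0, 0, -1.3, 0.04, -2.4, 0, 0, 0, -1.6, 0.04, -3.6, 0, 0, 0, -1.6, 0.04, -4.8, 0, 0, 0, -1.6, 0.04, -5.7, 0, 0, 0, -1.6, 0.04, -6.3, 0, 0, 0, -1.6, 0.04, -6.6, 0, 0, 0, -1.6, 0.04, -6.7, 0, 0, 0, -1.6, 0.04, -6.75, 0, 0, 0, -1.6, 0.04, -6.75, 0, 0, 0]}}

```text
clock: 15.78
tcp_pos: [0.5011, 0.1938, 0.054]
orientation: [0.0, 0.033, 0.999, 0.0]
wrist_force: [-0.4, -0.2, -0.1]
finger_gap: 0.03
grip_force: 0.0
```

{"fn": "apply_moves", "kwargs": {"moves": [0, 0, -0.03, 0, 0, 0, 0, 0, -0.06, 0, 0, 0, 0, 0, -0.08, 0, 0, 0, 0, 0, -0.08, 0, 0, 0, 0, 0, -0.08, 0, 0, 0]}}

```text
clock: 16.2
tcp_pos: [0.5011, 0.1937, 0.0517]
orientation: [0.0, 0.033, 0.999, 0.0]
wrist_force: [0.0, -0.5, 0.1]
finger_gap: 0.0301
grip_force: 0.0
```

{"fn": "apply_moves", "kwargs": {"moves": [0, 0, -0.03, 0, 0, 0, 0, 0, -0.06, 0, 0, 0, 0, 0, -0.09, 0, 0, 0, 0, 0, -0.12, 0, 0, 0, 0, 0, -0.14, 0, 0, 0, 0, 0, -0.14, 0, 0, 0]}}

```text
clock: 16.7
tcp_pos: [0.501, 0.1937, 0.0486]
orientation: [0.0, 0.033, 0.999, 0.0]
wrist_force: [-1.9, -0.6, 7.4]
finger_gap: 0.0302
grip_force: 3.6
```

{"fn": "apply_moves", "kwargs": {"moves": [-0.02, 0.001, -0.02, 0, 0, 0, -0.05, 0.003, -0.04, 0, 0, 0, -0.08, 0.005, -0.05, 0, 0, 0, -0.12, 0.008, -0.05, 0, 0, 0]}}

```text
clock: 17.03
tcp_pos: [0.5007, 0.1939, 0.0486]
orientation: [0.003, 0.033, 0.999, 0.0]
wrist_force: [2.7, -2.2, 7.6]
finger_gap: 0.0297
grip_force: 3.8
```

{"fn": "apply_moves", "kwargs": {"moves": [-0.05, 0.003, 0, 0, 0, 0, -0.1, 0.006, 0, 0, 0, 0, -0.15, 0.01, 0, 0, 0, 0, -0.2, 0.013, 0, 0, 0, 0, -0.25, 0.016, 0, 0, 0, 0]}}

```text
clock: 17.45
tcp_pos: [0.495, 0.1947, 0.0487]
orientation: [0.003, 0.033, 0.999, 0.001]
wrist_force: [2.9, -0.7, 7.4]
finger_gap: 0.0298
grip_force: 3.5
```

{"fn": "apply_moves", "kwargs": {"moves": [0, 0, 0.1, 0, 0, 0, 0, 0, 0.3, 0, 0, 0, 0, 0, 1, 0, 0, 0, 0, 0, 2, 0, 0, 0, 0, 0, 3, 0, 0, 0, 0.4, 0, 4, 0, 0, 0, 0.9, 0, 5, 0, 0, 0, 1.4, 0, 5.8, 0, 0, 0, 1.8, -0.05, 6.5, 0, 0, 0, 1.85, -0.07, 6.9, 0, 0, 0, 1.85, -0.07, 7, 0, 0, 0, 1.85, -0.07, 7, 0, 0, 0, 1.85, -0.07, 7, 0, 0, 0]}}

```text
clock: 18.53
tcp_pos: [0.5366, 0.1924, 0.2205]
orientation: [-0.001, 0.033, 0.999, -0.0]
wrist_force: [-0.2, 0.5, 0.2]
finger_gap: 0.0298
grip_force: 0.0
```

```bash
python3 look.py w7
python3 - <<'E'
from h import *
for n in("w6","w7"):
    c=np.load(n+".npy",allow_pickle=True).item();g=cv2.cvtColor(c["image"],cv2.COLOR_BGR2GRAY).astype(float)
    out=[]
    for x in(265,285,300):
        a=np.diff(g[225:242,x]);b=np.diff(g[250:259,x]);w=np.clip(a,0,None);wb=np.clip(-b,0,None)
        rr=225.5+(w*np.arange(16)).sum()/w.sum();re=250.5+(wb*np.arange(8)).sum()/wb.sum()
        P=ray(c,[[x,rr]],.042)[0];Q=ray(c,[[x,re]],.033)[0];out.append(((Q-P)[0]*1000).round(2))
    print(n,out)
# ledge corner top edge/home checks
c=np.load("w7.npy",allow_pickle=True).item();g=cv2.cvtColor(c["image"],cv2.COLOR_BGR2GRAY)
print(g[55:72,300].tolist(),-np.array(c["camera_from_world"])[:3,:3].T@np.array(c["camera_from_world"])[:3,3])
for z in(.05,.042):print(z,proj(c,[[.4345,.205,z]]))
E
```

```text
[-0.06173918  0.48162883 -0.68554816]
w6 [np.float64(21.83), np.float64(21.69), np.float64(21.95)]
w7 [np.float64(15.97), np.float64(16.35), np.float64(17.24)]
[161, 160, 160, 159, 160, 159, 158, 150, 138, 123, 109, 78, 46, 31, 61, 94, 102] [0.47066635 0.19619963 0.35597923]
0.05 [[323.02116805  66.93920074]]
0.042 [[322.76871251  68.43471071]]
```

Run:
```python
from h import *
for n in("w6","w7"):
    c=np.load(n+".npy",allow_pickle=True).item();g=cv2.GaussianBlur(c["image"][...,2],(1,3),0).astype(float)
    for x in(265,285,300):
        d=np.diff(g[:,x]);rr=225+np.argmax(d[225:246])+.5;re=250+np.argmin(d[250:268])+.5
        P=ray(c,[[x,rr]],.042)[0];Q=ray(c,[[x,re]],.033)[0];fr=60+np.argmin(g[60:76,x])
        print(n,x,rr,re,fr,((Q-P)[0]*1000).round(2),ray(c,[[x,rr]],.042)[0][0].round(4), ray(c,[[x,fr+1.5]],.042)[0][0].round(4))
```

```text
w6 265 233.5 257.5 64 21.8 0.5515 0.4329
w6 285 233.5 257.5 63 21.84 0.5525 0.4332
w6 300 233.5 257.5 63 21.87 0.5532 0.4338
w7 265 237.5 261.5 69 21.96 0.5515 0.4332
w7 285 237.5 261.5 68 22.01 0.5525 0.4335
w7 300 237.5 261.5 68 22.04 0.5533 0.4342
```

Run:
```python
import cv2
a=cv2.imread("pics/w6.png")[35:95,200:420];b=cv2.imread("pics/w7.png")[39:99,200:420]
cv2.imwrite("pics/ledge.png",cv2.resize(cv2.vconcat([a,b]),None,fx=3.5,fy=3.5,interpolation=cv2.INTER_NEAREST))
```

```text
(no output)
```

View pics/ledge.png

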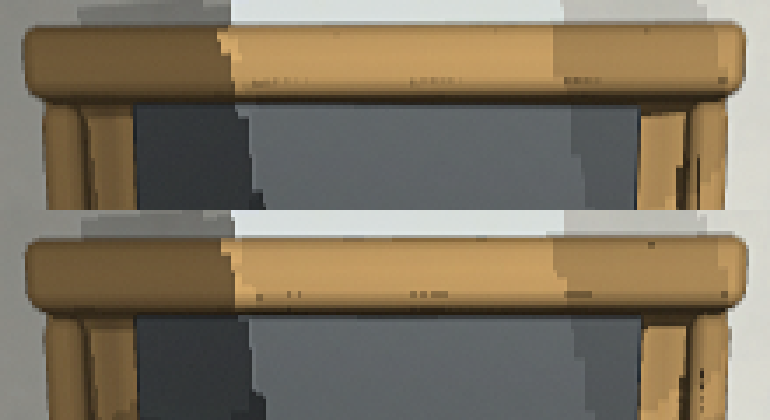

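The ledge crop shows no gap, and the slate's edge is parallel to the ledge. The rear edge did not move (x = 0.5525 both times) while the firmer drag made the fingers slip, so the slate is home. The slate in the caddy is still in place.

```bash
python3 -c "
from workcell import job
print(job.hand_in())"
```

```text
the job is handed in; nothing more can be done
None
```

The top slate lies flat in the tray, home against the end ledge as far as the cameras and the drag check show; no reading I took passed 9 N of pressure, the slate beneath still lies in the caddy, and the job is handed in at about 19 s of the 64 s allowed.

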